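# Make up a sensor unit in the blue assembly nest

### The arm

A 6-joint arm with a two-finger parallel gripper is mounted at the origin on the work surface. World frame = base frame: x ahead of the robot, y to its left, z up, the work surface at z = 0. Lengths are in m, angles in rad, forces in N, time in s.
With the tool pointing down it reaches from about 0.25 to 0.725 m from the base axis. Payload 4 kg.
Tool frame: the origin (TCP) lies midway between the tips of the shut fingers; the grasp point (between the pads) lies 19 mm behind it (bot.grip_point_offset is the distance from the TCP to the grasp point, in m); z points along the fingers, y is the line along which they close (so a half turn about z gives the same grasp; the last joint's range is limited). The gripper opens to 85 mm and grips with 20 to 120 N. Pads are 22 mm wide; open, the fingers measure 114 mm over their backs; the gripper's body (76 mm by 85 mm) begins 54 mm behind the grasp point. The pads swing forward as they close: fully open they stand 13 mm farther back than shut.
Start: joints at [1.223, 0.241, 0.005, 1.335, 0, 1.571], TCP at [0.17, 0.47, 0.231] pointing down, gripper open.
Joint ranges: [-2.72, 2.72], [-1.05, 1.87], [-1.09, 1.28], [-1.99, 2.15], [-1.42, 1.44], [-3.14, 3.14]. Speed limits (rad/s): [2.79, 2.79, 3.14, 3.14, 3.14, 3.14].

### API

Orientations are given as a unit quaternion [x, y, z, w].
In Python, from workcell import bot gives the robot as it stands.
- The arm moves only by the tool step_arm, never from a script. Its argument "targets" is text: rows parted by semicolons, each of 7 numbers parted by spaces: the opening, from -1 (shut) to 1 (fully open), so that 0 is half open, then the shift along the world's x, y, z normalised to -1 to 1, where 1 is 0.5 m, then the turn, a rotation vector about the world's x, y, z normalised to -1 to 1, where 1 is pi/4 rad. In form: gripper x y z wx wy wz; .... A call has 1 to 10 rows; each row is the pose to reach, as a shift and turn from the pose commanded when the call began; what a row does not reach only later rows make up. A row lasts 1/12 s, in which the tool goes at most 41.7 mm and 7.16 degrees, less where a joint would pass 70% of its speed; a pose out of reach is approached as far as the arm can. A call with a number of a shift or a turn outside -1 to 1 is refused whole. A call with a gripper value outside its range is refused whole. The fingers move at their own pace and stop on an object; the grip force is fixed at half the most. Time passes only in rows, so rows that repeat a pose let the fingers close. It gives the time, the measured TCP pose, the force, the opening and the grip force at its end, in the units of the state.
- bot.get_obs(): the state, without advancing time (a new reading comes with each control period).
- bot.camera(name): name is "side" or "top"; returns the picture (384x512x3 uint8, red, green, blue); there is no depth.
- bot.camera_info(name): a dict with "vertical_fov" (degrees; the focal length in pixels is half the picture's height over the tangent of half this angle, whatever the lens; pixels are square), "cx", "cy" (the principal point, pixels), "pose" (4x4, takes a point from camera to world coordinates). Camera axes: x right, y up, looking along -z (the intrinsics and any distortion apply to the point x, -y, -z); pixel columns grow to the right and rows downward; lengths in m; the calibration is good to about 2 mm. A picture is of the moment at which its call begins. camera_info takes no time and is no camera call.
- bot.job_done(): hands the job in; it is judged then, once.
The state is a dict: "clock": time; "joint_pos": joint angles; "joint_vel": joint speeds; "tau": joint torques, N m; "eef_pos": TCP position; "tool_rot": TCP orientation; "ft_force": force on the tool from outside, world axes, zero at the start; "ft_torque": the same for the moment, N m; "grip_width": finger opening in m; "grasp_force": force on a finger pad.
Only numpy, scipy, OpenCV 4.12 (cv2) and the standard library are available. Lean on these libraries where they do the work, as an engineer would, in place of code of your own. Each camera call takes 0.05 s, during which the arm holds its last target. There are 200 camera calls.

### The job

Make up the sensor unit in the blue nest (not the yellow one), working upwards one part at a time: seat the black holder in the nest's pocket, lay the white damping ring on it, stand the sensor in it barrel down until its flange rests on the ring, then put the orange clamp ring round the sensor's neck and last the green cap over the top. Leave the red master sensor where it stands and do not let the sensor fall over. At the end the unit stands upright in the nest, every part resting squarely on the one below, let go and still.

Things in the scene. Friction and masses are not known exactly. Their poses are not given: they have to be found in the camera images.
- nest_blue: Blue assembly nest fixed to the table: a flat plate 100 x 100 mm, 14 mm thick, with one open round pocket in its middle, 64 mm wide and 10 mm deep (so its floor is 4 mm above the table), edge slightly chamfered. Origin: centre of the plate's underside, on the pocket's axis, at table height; z up.
- nest_yellow: Yellow assembly nest fixed to the table, the same shape and size as the blue one. Not to be used. Origin: centre of its underside; z up.
- holder_center (a point): Black plastic holder: a tube standing on end, 56 mm outside, 37 mm bore right through, 34 mm tall, about 80 g. Either end may be up. The point is on its axis, half-way up; z is its axis, up as it stands.
- damping_ring_center (a point): White plastic damping ring lying flat: 50 mm outside, 37 mm bore, 18 mm tall, about 30 g. Symmetrical. The point is on its axis, half-way up; z is its axis, up as it stands.
- sensor_center (a point): Ultrasonic sensor standing upright on its barrel, 72 mm tall, about 120 g. From the foot up: black barrel 30 mm wide, 36 long, foot tapered to 24 over 10 mm; dark steel flange 46 wide, 8 thick; silver neck 28 wide, 28 long, its top 5 mm tapered to a 20 mm face. Grip it by the neck. The point is on its axis, half-way up (36 mm), at the flange's underside; z is its axis, up as it stands.
- clamp_ring_center (a point): Orange plastic clamp ring lying flat: 46 mm outside, 37 mm bore, 16 mm tall, about 30 g. Symmetrical. It goes round the sensor's neck and rests on the flange; the neck then stands 12 mm out of it. The point is on its axis, half-way up; z is its axis, up as it stands.
- cap_center (a point): Green plastic cap, a round cup standing mouth down (the way it is fitted): 46 mm outside, 37 mm inside, 30 mm tall, closed top 4 mm thick, about 30 g. Fitted, its rim rests on the clamp ring. The point is on its axis, half-way up; z is its axis, up as it stands.
- master_center (a point): Red master sensor standing in its own square grey foot, 50 x 50 mm and 30 mm tall, 60 mm tall in all, 400 g. It must stay where it is. The point is on its axis, 30 mm above the table; z up.
Not all that is in view belongs to the job. Of the things like the part that bears damping_ring_center, leave any that is purple; of the rest the larger one is meant.

How it is judged:
By the outcome, as a careful person would: the job done as asked, in the order asked, and still so for the second after the job is handed in, with the robot touching nothing.
It also fails if it takes over 125 s, if anything falls off the work surface, if the arm or the gripper's body presses on something with over 40 N, if the wrist force passes 120 N, or if a joint passes its speed limit or range.

## Working session

There is one attempt and no reset: what is moved stays moved. The work goes in short steps, Python scripts to look and compute and a tool call to move; the robot and the scene stay as the last step left them, time stands still between calls to the robot, and variables do not carry over. Pictures are saved under pics/ and viewed, at most 14 in all, crops included, and the job is handed in when it is done.

Besides the shell and the picture viewer there is one more tool, called in YAML: its name, and indented under it one key for each argument. step_arm: Moves the arm, as the interface text tells. Scaled input: -1 to 1 covers 0.5 m each way for a shift and pi/4 rad each way for a turn. Its arguments: {"type":"object","properties":{"targets":{"type":"string"}},"required":["targets"]}

```bash
mkdir -p pics; ls; python3 - <<'E'
from workcell import bot
import cv2
for n in("top","side"):
    cv2.imwrite(f"pics/{n}0.png",bot.camera(n)[:,:,::-1]); print(bot.camera_info(n))
o=bot.get_obs();print({k:o[k] for k in("clock","eef_pos","tool_rot","grip_width","ft_force")},bot.grip_point_offset)
E
```

```text
pics
{'vertical_fov': 50.48676872451437, 'cx': 258.12575376070174, 'cy': 187.99617113970368, 'pose': array([[-0.06728224,  0.97758849, -0.19948396,  0.34252967],
       [-0.9977314 , -0.06546878,  0.01568083, -0.01005025],
       [ 0.00226943,  0.20008646,  0.97977562,  0.88758962],
       [ 0.        ,  0.        ,  0.        ,  1.        ]])}
{'vertical_fov': 57.560713111136344, 'cx': 254.43213698742656, 'cy': 194.93916476804716, 'pose': array([[ 0.74910437,  0.50904053, -0.42393441,  0.15507348],
       [-0.66242242,  0.56955345, -0.48662655, -0.37644863],
       [-0.00625933,  0.64535773,  0.76385484,  0.67345421],
       [ 0.        ,  0.        ,  0.        ,  1.        ]])}
{'clock': 0.1, 'eef_pos': array([0.17019805, 0.46953035, 0.23050682]), 'tool_rot': array([ 1.73006872e-01,  9.84920159e-01, -9.35542477e-04, -1.65222346e-04]), 'grip_width': 0.08553233190132162, 'ft_force': array([ 0.43630838, -0.99682186,  0.20145441])} 0.0187
```

View pics/top0.png

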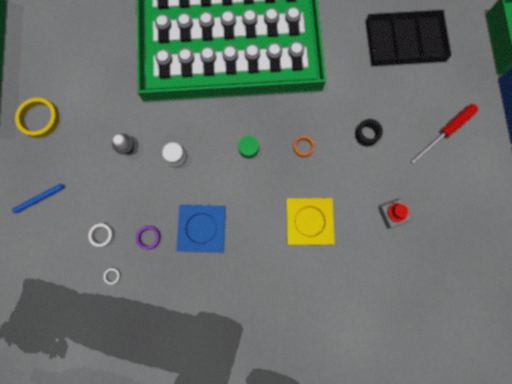

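View pics/side0.png

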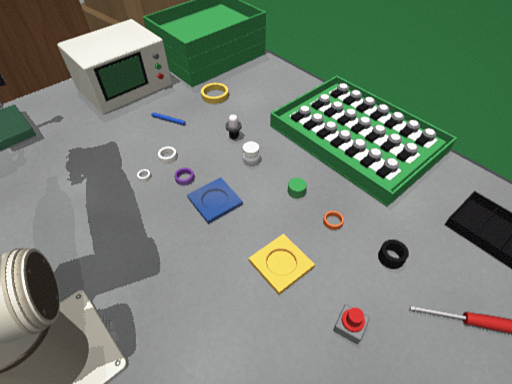

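Ring-like things in top view: white (100,235), small white (112,276), purple (148,237), and a yellow roll (36,117). The larger white one at (100,235) fits the description. I'll confirm it in a crop.

```bash
python3 - <<'E'
import cv2
a=cv2.imread("pics/top0.png");b=cv2.imread("pics/side0.png")
cv2.imwrite("pics/c1.png",cv2.resize(a[110:300,80:280],None,fx=3.1,fy=3.1,interpolation=cv2.INTER_CUBIC))
cv2.imwrite("pics/c2.png",cv2.resize(b[105:280,130:420],None,fx=2.7,fy=2.7,interpolation=cv2.INTER_CUBIC))
E
```

```text
(no output)
```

View pics/c1.png

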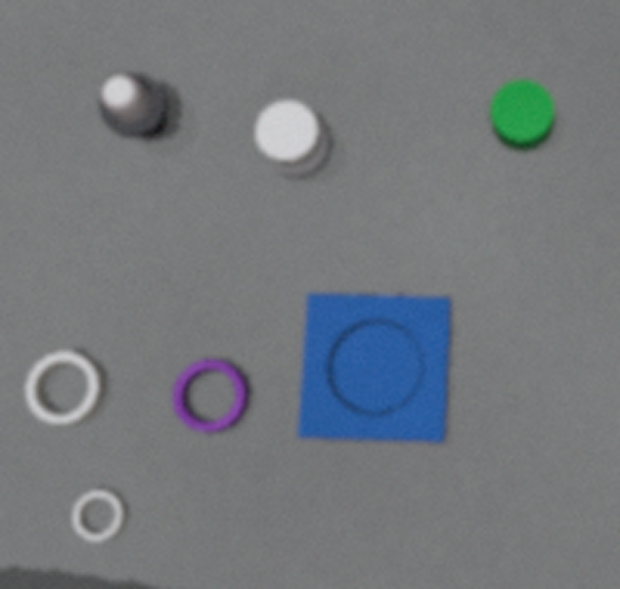

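View pics/c2.png

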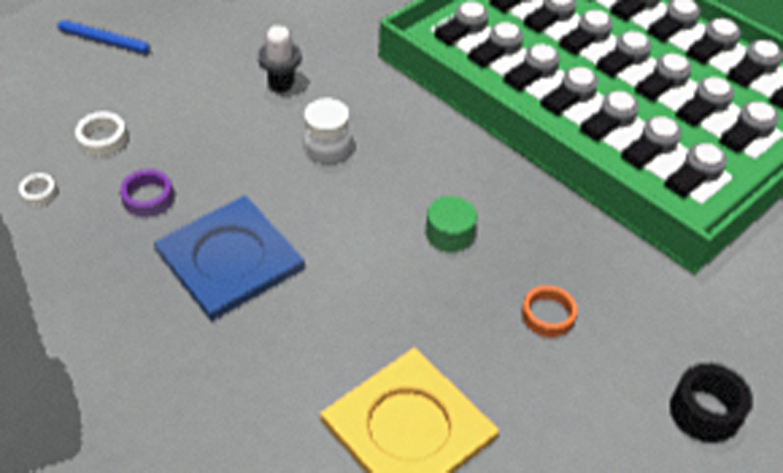

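```bash
cat > vis.py <<'E'
import numpy as np, cv2
from workcell import bot
from scipy.optimize import least_squares
INFO={n:bot.camera_info(n) for n in("top","side")}
def proj(n,P):
    I=INFO[n];T=np.linalg.inv(I["pose"]);p=np.atleast_2d(P)@T[:3,:3].T+T[:3,3]
    f=192/np.tan(np.radians(I["vertical_fov"]/2))
    return np.c_[I["cx"]+f*p[:,0]/-p[:,2],I["cy"]-f*p[:,1]/-p[:,2]]
def ray(n,uv,z):
    I=INFO[n];f=192/np.tan(np.radians(I["vertical_fov"]/2))
    d=I["pose"][:3,:3]@np.array([(uv[0]-I["cx"])/f,-(uv[1]-I["cy"])/f,-1]);o=I["pose"][:3,3]
    return (o+d*(z-o[2])/d[2])[:2]
t=np.linspace(0,2*np.pi,49)
def cyl(r,z0,z1): return np.vstack([np.c_[r*np.cos(t),r*np.sin(t),0*t+z] for z in(z0,z1)])
def box(h,z,yaw=0.): 
    q=np.array([[s*h,u*h] for s,u in((1,1),(1,-1),(-1,-1),(-1,1))])
    return np.vstack([np.c_[q,[[w]]*4] for w in(0,z)])
def cen(pts):
    h=cv2.convexHull(pts.astype(np.float32));m=cv2.moments(h);return np.array([m["m10"],m["m01"]])/m["m00"],m["m00"]
def seg(img,fn,seed,w):
    h=cv2.cvtColor(img,cv2.COLOR_RGB2HSV).astype(int);u,v=seed
    m=np.zeros(img.shape[:2],np.uint8);m[v-w:v+w,u-w:u+w]=fn(h[...,0],h[...,1],h[...,2])[v-w:v+w,u-w:u+w]
    k,l,s,_=cv2.connectedComponentsWithStats(m);i=1+np.argmax(s[1:,4])
    y,x=np.nonzero(l==i);return cen(np.c_[np.r_[x-.5,x+.5,x-.5,x+.5],np.r_[y-.5,y-.5,y+.5,y+.5]])
def fit(model,meas):
    x0=ray(*[(n,c,.015) for n,c in meas.items()][0])
    e={n:(lambda x,n=n:cen(proj(n,model+[x[0],x[1],0]))[0]-meas[n]) for n in meas}
    one={n:least_squares(e[n],x0).x for n in meas}
    return one,least_squares(lambda x:np.concatenate([e[n](x) for n in meas]),x0).x
COL=dict(white=lambda h,s,v:(s<40)&(v>165),orange=lambda h,s,v:(h<15)&(s>110)&(v>70),green=lambda h,s,v:(h>45)&(h<80)&(s>110),
 black=lambda h,s,v:v<62,blue=lambda h,s,v:(h>100)&(h<120)&(s>110),yellow=lambda h,s,v:(h>18)&(h<32)&(s>110))
E
python3 - <<'E'
from vis import *
im={n:cv2.imread(f"pics/{n}0.png")[:,:,::-1].copy() for n in INFO}
for nm,c,mod,s in [("nest","blue",box(.05,.014),{"top":(201,228),"side":(215,200)}),("yel","yellow",box(.05,.014),{"top":(310,221),"side":(282,263)}),
 ("holder","black",cyl(.028,0,.034),{"top":(369,132),"side":(393,254)}),("ring","white",cyl(.025,0,.018),{"top":(100,235),"side":(167,154)}),
 ("clamp","orange",cyl(.023,0,.016),{"top":(304,146),"side":(334,220)}),("cap","green",cyl(.023,0,.03),{"top":(249,147),"side":(297,187)})]:
    m={n:seg(im[n],COL[c],s[n],32 if "nest" in nm or nm=="yel" else 20) for n in s}
    one,b=fit(mod,{n:m[n][0] for n in m})
    ar={n:round(m[n][1]/cen(proj(n,mod+[*b,0]))[1],2) for n in m}
    print(nm,{n:one[n].round(4) for n in one},b.round(4),"area ratio",ar)
print("sensor top",ray("top",(80+119.5/3.1,110+90/3.1),.072),ray("side",(130+278/2.7,105+33/2.7),.072))
for n in INFO: print(n, proj(n,[[*ray("top",(80+119.5/3.1,110+90/3.1),.072),z] for z in(0,.036,.072)]).round(1).tolist())
E
```

```text
nest {'top': array([0.4416, 0.1056]), 'side': array([0.4425, 0.104 ])} [0.442  0.1051] area ratio {'top': 1.01, 'side': 0.98}
yel {'top': array([ 0.4415, -0.1307]), 'side': array([ 0.4422, -0.1312])} [ 0.4419 -0.1309] area ratio {'top': 1.03, 'side': 1.02}
holder {'top': array([ 0.6303, -0.2785]), 'side': array([ 0.6305, -0.2798])} [ 0.6305 -0.2792] area ratio {'top': 0.92, 'side': 0.94}
ring {'top': array([0.4422, 0.3233]), 'side': array([0.4437, 0.3265])} [0.4425 0.324 ] area ratio {'top': 0.88, 'side': 0.83}
clamp {'top': array([ 0.6112, -0.1318]), 'side': array([ 0.6112, -0.1326])} [ 0.6113 -0.1322] area ratio {'top': 1.01, 'side': 0.99}
cap {'top': array([ 0.6161, -0.0081]), 'side': array([ 0.6158, -0.0088])} [ 0.6161 -0.0083] area ratio {'top': 0.92, 'side': 0.9}
sensor top [0.63251955 0.26146719] [0.63150646 0.25796602]
top [[129.1, 149.1], [124.1, 144.3], [118.5, 139.0]]
side [[233.8, 136.5], [233.1, 126.8], [232.4, 116.5]]
```

step_arm:
  targets: "1 0.4 -0.66 0 0 0 -1;1 0.4 -0.66 0 0 0 -1;1 0.4 -0.66 0 0 0 -1;1 0.4 -0.66 0 0 0 -1;1 0.4 -0.66 0 0 0 -1;1 0.4 -0.66 0 0 0 -1;1 0.4 -0.66 0 0 0 -1;1 0.4 -0.66 0 0 0 -1;1 0.4 -0.66 0 0 0 -1;1 0.4 -0.66 0 0 0 -1"

```text
clock: 0.93
eef_pos: [0.3722, 0.1357, 0.2311]
tool_rot: [0.539, 0.842, -0.001, 0.001]
ft_force: [1.1, 0.4, 0.1]
grip_width: 0.0855
grasp_force: 0.0
```

step_arm:
  targets: "1 0.4 -0.64 -0.08 0 0 -0.557;1 0.4 -0.64 -0.08 0 0 -0.557;1 0.4 -0.64 -0.08 0 0 -0.557;1 0.4 -0.64 -0.08 0 0 -0.557;1 0.4 -0.64 -0.08 0 0 -0.557;1 0.4 -0.64 -0.08 0 0 -0.557;1 0.4 -0.64 -0.08 0 0 -0.557;1 0.4 -0.64 -0.08 0 0 -0.557;1 0.4 -0.64 -0.08 0 0 -0.557;1 0.4 -0.64 -0.08 0 0 -0.557"

```text
clock: 1.77
eef_pos: [0.5722, -0.1856, 0.1881]
tool_rot: [0.709, 0.705, -0.001, 0.0]
ft_force: [-0.0, 0.4, 0.0]
grip_width: 0.0854
grasp_force: 0.0
```

step_arm:
  targets: "1 0.12 -0.2 -0.1 0 0 0;1 0.12 -0.2 -0.1 0 0 0;1 0.12 -0.2 -0.1 0 0 0;1 0.12 -0.2 -0.1 0 0 0;1 0.12 -0.2 -0.1 0 0 0;1 0.12 -0.2 -0.1 0 0 0;1 0.12 -0.2 -0.1 0 0 0"

```text
clock: 2.35
eef_pos: [0.6305, -0.2788, 0.1427]
tool_rot: [0.707, 0.708, 0.0, 0.0]
ft_force: [-0.5, -0.2, -0.4]
grip_width: 0.0853
grasp_force: 0.0
```

```bash
python3 -c "
from workcell import bot
o=bot.get_obs();print(o['eef_pos'],o['tool_rot'],o['joint_pos'],o['joint_vel'],o['clock'])"
```

```text
[ 0.63045107 -0.27881478  0.14274535] [7.06675159e-01 7.07537870e-01 3.66971398e-04 4.98498897e-04] [-4.16530885e-01  6.68349164e-01  4.41538640e-01  1.34279144e+00
  3.25827072e-04  1.15304558e+00] [ 0.00988888 -0.02581791  0.00218212 -0.00275015 -0.0027894  -0.00358902] 2.35
```

step_arm:
  targets: "1 0 0 -0.1 0 0 0;1 0 0 -0.2 0 0 0;1 0 0 -0.26 0 0 0;1 0 0 -0.26 0 0 0;1 0 0 -0.26 0 0 0;-1 0 0 -0.26 0 0 0;-1 0 0 -0.26 0 0 0;-1 0 0 -0.26 0 0 0;-1 0 0 -0.26 0 0 0;-1 0 0 -0.26 0 0 0"

```text
clock: 3.18
eef_pos: [0.6334, -0.2811, 0.0163]
tool_rot: [0.707, 0.707, 0.002, 0.004]
ft_force: [-1.0, 1.0, 6.9]
grip_width: 0.0533
grasp_force: 64.7
```

step_arm:
  targets: "-1 0 0 0 0 0 0;-1 0 0 0 0 0 0;-1 0 0 0 0 0 0"

```text
clock: 3.43
eef_pos: [0.6334, -0.2811, 0.0163]
tool_rot: [0.707, 0.707, 0.002, 0.004]
ft_force: [-0.7, 0.6, 7.6]
grip_width: 0.0533
grasp_force: 64.7
```

```bash
python3 - <<'E'
from vis import *
a=bot.camera("side")[:,:,::-1];b=bot.camera("top")[:,:,::-1]
c=lambda m,u,v,w=60:cv2.resize(m[v-w:v+w,u-w:u+w],(400,400),interpolation=cv2.INTER_CUBIC)
cv2.imwrite("pics/g1.png",np.hstack([c(a,393,240),c(b,369,132)]))
E
```

```text
(no output)
```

View pics/g1.png

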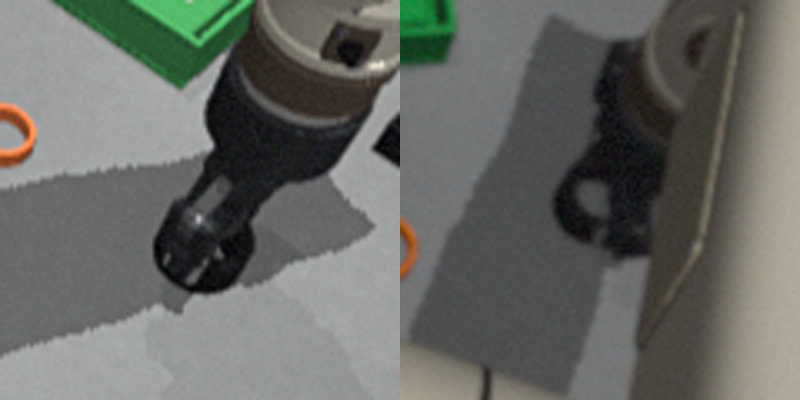

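step_arm:
  targets: "-1 0 0 0.04 0 0 0;-1 0 0 0.08 0 0 0;-1 0 0 0.16 0 0 0;-1 0 0 0.24 0 0 0;-1 0 0 0.24 0 0 0;-1 0 0 0.24 0 0 0;-1 0 0 0.24 0 0 0"

```text
clock: 4.12
eef_pos: [0.6309, -0.2802, 0.133]
tool_rot: [0.707, 0.707, 0.0, 0.001]
ft_force: [-0.2, 0.5, -1.4]
grip_width: 0.053
grasp_force: 63.8
```

```bash
python3 - <<'E'
from vis import *
a=bot.camera("side")[:,:,::-1]
c=lambda m,u,v,w=70:cv2.resize(m[v-w:v+w,u-w:u+w],(560,560),interpolation=cv2.INTER_CUBIC)
cv2.imwrite("pics/g2.png",c(a,390,195))
o=bot.get_obs();print(o['eef_pos'],o['tool_rot'],o["ft_force"],o["ft_torque"])
E
```

```text
[ 0.6299259  -0.27976304  0.13117751] [ 7.07083713e-01  7.07129775e-01 -1.04319692e-04 -3.06028807e-04] [ 0.52575214 -0.62082236 -1.7573629 ] [ 0.00954577 -0.01543029 -0.03122881]
```

View pics/g2.png

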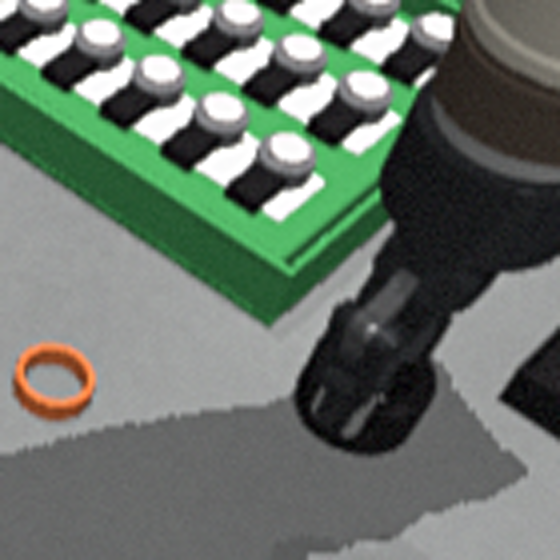

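step_arm:
  targets: "-1 -0.376 0.768 0 0 0 0;-1 -0.376 0.768 0 0 0 0;-1 -0.376 0.768 0 0 0 0;-1 -0.376 0.768 0 0 0 0;-1 -0.376 0.768 0 0 0 0;-1 -0.376 0.768 0 0 0 0;-1 -0.376 0.768 0 0 0 0;-1 -0.376 0.768 0 0 0 0;-1 -0.376 0.768 0 0 0 0;-1 -0.376 0.768 0 0 0 0"

```text
clock: 5.0
eef_pos: [0.4446, 0.0954, 0.1298]
tool_rot: [0.707, 0.707, -0.001, -0.001]
ft_force: [-0.1, -0.1, -0.6]
grip_width: 0.0531
grasp_force: 63.8
```

step_arm:
  targets: "-1 0 0 0 0 0 0;-1 0 0 0 0 0 0;-1 0 0 0 0 0 0;-1 0 0 0 0 0 0"

```text
clock: 5.33
eef_pos: [0.4473, 0.0934, 0.1307]
tool_rot: [0.708, 0.707, -0.001, -0.0]
ft_force: [0.6, -0.3, -1.2]
grip_width: 0.0528
grasp_force: 63.8
```

step_arm:
  targets: "-1 -0.011 0.022 0 0 0 0;-1 -0.011 0.022 -0.08 0 0 0;-1 -0.011 0.022 -0.16 0 0 0;-1 -0.011 0.022 -0.16 0 0 0;-1 -0.011 0.022 -0.16 0 0 0;-1 -0.011 0.022 -0.16 0 0 0"

```text
clock: 5.83
eef_pos: [0.4429, 0.1045, 0.0523]
tool_rot: [0.708, 0.706, 0.0, 0.0]
ft_force: [0.5, -0.4, -1.1]
grip_width: 0.053
grasp_force: 64.0
```

```bash
python3 - <<'E'
from vis import *
a=bot.camera("side")[:,:,::-1].copy();b=bot.camera("top")[:,:,::-1].copy()
o=bot.get_obs();print(o['eef_pos'],o['tool_rot'],o["ft_force"])
p=o['eef_pos']
for n,m in(("side",a),("top",b)):
    for q in proj(n,cyl(.028,p[2]-.0163,p[2]+.0177)+[p[0],p[1],0]): m[int(round(q[1])),int(round(q[0]))]=(0,0,255)
    for q in proj(n,cyl(.032,.014,.014)+[.442,.105,0]): m[int(round(q[1])),int(round(q[0]))]=(0,255,255)
c=lambda m,u,v,w=45:cv2.resize(m[v-w:v+w,u-w:u+w],(400,400),interpolation=cv2.INTER_NEAREST)
cv2.imwrite("pics/g3.png",np.hstack([c(a,215,190),c(b,201,220)]))
E
```

```text
[0.44403366 0.10517901 0.05343065] [0.70753355 0.70667646 0.00183128 0.00113766] [-0.03447955 -0.34284917  0.07363938]
```

View pics/g3.png

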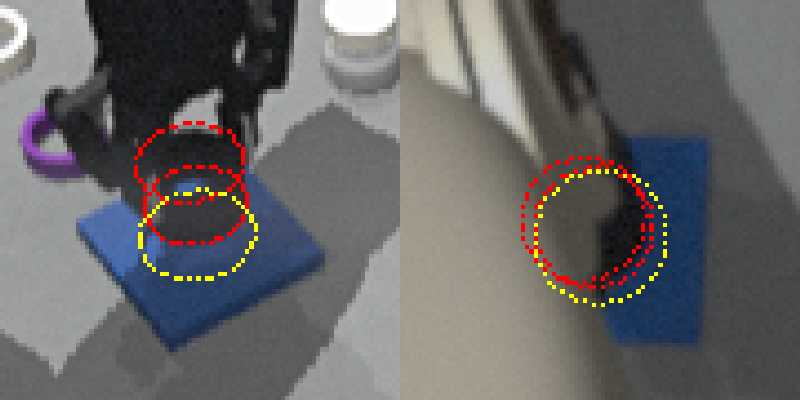

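step_arm:
  targets: "-1 0 0 -0.02 0 0 0;-1 0 0 -0.04 0 0 0;-1 0 0 -0.05 0 0 0;-1 0 0 -0.06 0 0 0;-1 0 0 -0.064 0 0 0;-1 0 0 -0.064 0 0 0;-1 0 0 -0.064 0 0 0;-1 0 0 -0.064 0 0 0"

```text
clock: 6.6
eef_pos: [0.4425, 0.1054, 0.0203]
tool_rot: [0.707, 0.707, 0.001, 0.001]
ft_force: [-1.7, -0.9, 6.9]
grip_width: 0.0535
grasp_force: 64.9
```

Seated at the predicted height (0.0203) with 7 N of contact. Release, then rise toward the ring.

step_arm:
  targets: "1 0 0 0.002 0 0 0;1 0 0 0.002 0 0 0;1 0 0 0.002 0 0 0;1 0 0 0.002 0 0 0;1 0 0 0.002 0 0 0;1 0 0 0.08 0 0 0;1 0 0 0.16 0 0 0;1 0 0 0.2 0 0 0;1 0 0 0.2 0 0 0"

```text
clock: 7.35
eef_pos: [0.4454, 0.1062, 0.1241]
tool_rot: [0.707, 0.707, 0.004, 0.003]
ft_force: [1.1, 0.6, -0.5]
grip_width: 0.0854
grasp_force: 0.0
```

step_arm:
  targets: "1 0 0.44 0 0 0 0;1 0 0.44 0 0 0 0;1 0 0.44 0 0 0 0;1 0 0.44 0 0 0 0;1 0 0.44 0 0 0 0;1 0 0.44 0 0 0 0;1 0 0.44 0 0 0 0;1 0 0.44 0 0 0 0;1 0 0.44 0 0 0 0;1 0 0.44 0 0 0 0"

```text
clock: 8.18
eef_pos: [0.4415, 0.3235, 0.1189]
tool_rot: [0.708, 0.706, -0.001, 0.0]
ft_force: [-0.1, -0.0, -0.8]
grip_width: 0.0849
grasp_force: 0.0
```

```bash
python3 - <<'E'
from vis import *
a=bot.camera("side")[:,:,::-1].copy();b=bot.camera("top")[:,:,::-1].copy()
o=bot.get_obs();print(o['eef_pos'],o['tool_rot'],o["ft_force"])
for n,m in(("side",a),("top",b)):
    for q in proj(n,cyl(.028,.004,.038)+[.442,.105,0]): m[int(round(q[1])),int(round(q[0]))]=(0,0,255)
c=lambda m,u,v,w=45:cv2.resize(m[v-w:v+w,u-w:u+w],(400,400),interpolation=cv2.INTER_NEAREST)
cv2.imwrite("pics/g4.png",np.hstack([c(a,215,190),c(b,201,220)]))
E
```

```text
[0.44187086 0.32374117 0.11932754] [ 7.07825072e-01  7.06387715e-01 -2.51262457e-04  3.45062209e-05] [-0.18171285  0.05951473  0.11408131]
```

View pics/g4.png

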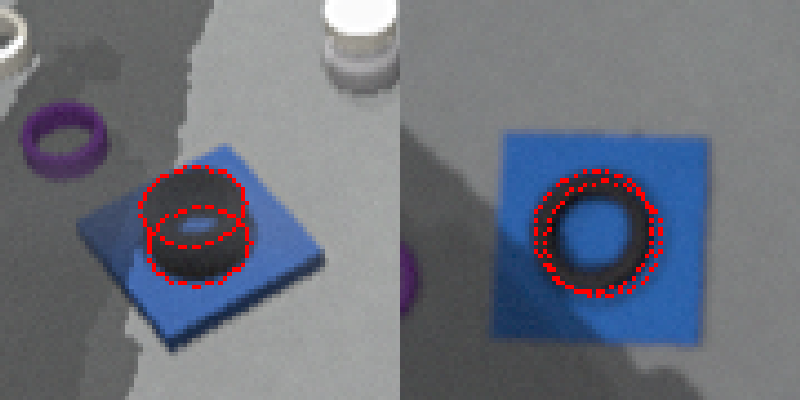

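```bash
python3 - <<'E'
from vis import *
im={n:bot.camera(n) for n in INFO}
i0={n:cv2.imread(f"pics/{n}0.png")[:,:,::-1].copy() for n in INFO}
for nm,I,f,mod,s in [("holder",im,lambda h,s,v:(v<90)&(s<80),cyl(.028,.012,.038),{"top":(203,221),"side":(215,190)}),
  ("ring",i0,lambda h,s,v:(s<45)&(v>140),cyl(.025,.0,.018),{"top":(100,235),"side":(167,154)}),
  ("ringhi",i0,lambda h,s,v:(s<45)&(v>185),cyl(.025,.018,.018),{"top":(100,235),"side":(167,154)})]:
    m={n:seg(I[n],f,s[n],20) for n in s}; one,b=fit(mod,{n:m[n][0] for n in m})
    print(nm,{n:one[n].round(4) for n in one},b.round(4),{n:round(m[n][1]/cen(proj(n,mod+[*b,0]))[1],2) for n in m})
E
```

```text
holder {'top': array([0.4424, 0.1074]), 'side': array([0.4415, 0.1036])} [0.4425 0.1064] {'top': 0.87, 'side': 1.03}
ring {'top': array([0.4421, 0.3235]), 'side': array([0.4421, 0.3245])} [0.442  0.3237] {'top': 0.97, 'side': 5.87}
ringhi {'top': array([0.4412, 0.3199]), 'side': array([0.4405, 0.3169])} [0.441  0.3193] {'top': 0.91, 'side': 1.19}
```

step_arm:
  targets: "1 0 0 -0.08 0 0 0;1 0 0 -0.16 0 0 0;1 0 0 -0.23 0 0 0;1 0 0 -0.23 0 0 0;1 0 0 -0.23 0 0 0;-1 0 0 -0.23 0 0 0;-1 0 0 -0.23 0 0 0;-1 0 0 -0.23 0 0 0;-1 0 0 -0.23 0 0 0;-1 0 0 -0.23 0 0 0"

```text
clock: 9.22
eef_pos: [0.4438, 0.3267, 0.0078]
tool_rot: [0.707, 0.707, 0.003, 0.001]
ft_force: [-0.2, -1.0, 9.1]
grip_width: 0.0463
grasp_force: 59.4
```

step_arm:
  targets: "-1 0 0 0 0 0 0;-1 0 0 0 0 0 0"

```text
clock: 9.38
eef_pos: [0.4438, 0.3267, 0.0078]
tool_rot: [0.707, 0.707, 0.003, 0.001]
ft_force: [-1.7, -1.0, 8.9]
grip_width: 0.0467
grasp_force: 59.5
```

step_arm:
  targets: "-1 0 0 0.04 0 0 0;-1 0 0 0.1 0 0 0;-1 0 0 0.18 0 0 0;-1 0 0 0.24 0 0 0;-1 0 0 0.24 0 0 0;-1 0 0 0.24 0 0 0;-1 0 0 0.24 0 0 0"

```text
clock: 9.97
eef_pos: [0.4417, 0.3254, 0.125]
tool_rot: [0.707, 0.707, 0.001, 0.0]
ft_force: [-0.2, 0.7, -0.3]
grip_width: 0.0465
grasp_force: 61.2
```

step_arm:
  targets: "-1 0 -0.436 0 0 0 0;-1 0 -0.436 0 0 0 0;-1 0 -0.436 0 0 0 0;-1 0 -0.436 0 0 0 0;-1 0 -0.436 0 0 0 0;-1 0 -0.436 0 0 0 0;-1 0 -0.436 0 0 0 0;-1 0 -0.436 0 0 0 0;-1 0 -0.436 0 0 0 0;-1 0 -0.436 0 0 0 0"

```text
clock: 10.8
eef_pos: [0.4416, 0.1085, 0.1239]
tool_rot: [0.706, 0.708, -0.0, -0.0]
ft_force: [-0.1, -0.2, -0.3]
grip_width: 0.0465
grasp_force: 61.2
```

step_arm:
  targets: "-1 0 0 -0.07 0 0 0;-1 0 0 -0.1 0 0 0;-1 0 0 -0.1 0 0 0;-1 0 0 -0.1 0 0 0;-1 0 0 -0.1 0 0 0"

```text
clock: 11.22
eef_pos: [0.4424, 0.1083, 0.075]
tool_rot: [0.707, 0.708, 0.001, 0.0]
ft_force: [0.1, -0.4, -0.1]
grip_width: 0.0467
grasp_force: 61.2
```

```bash
python3 - <<'E'
from vis import *
a=bot.camera("side")[:,:,::-1].copy();b=bot.camera("top")[:,:,::-1].copy()
o=bot.get_obs();p=o['eef_pos'];print(p,o['tool_rot'],o["ft_force"])
for n,m in(("side",a),("top",b)):
    for q in proj(n,cyl(.025,p[2]-.0078,p[2]+.0102)+[p[0],p[1],0]): m[int(round(q[1])),int(round(q[0]))]=(0,0,255)
    for q in proj(n,cyl(.028,.004,.038)+[.4422,.1055,0]): m[int(round(q[1])),int(round(q[0]))]=(0,255,255)
c=lambda m,u,v,w=40:cv2.resize(m[v-w:v+w,u-w:u+w],(400,400),interpolation=cv2.INTER_NEAREST)
cv2.imwrite("pics/g5.png",np.hstack([c(a,215,180),c(b,201,220)]))
E
```

```text
[0.4429152  0.10803754 0.07557024] [7.06744209e-01 7.07467891e-01 1.16182779e-03 6.75644176e-04] [0.5406722  0.63289598 0.41447729]
```

View pics/g5.png

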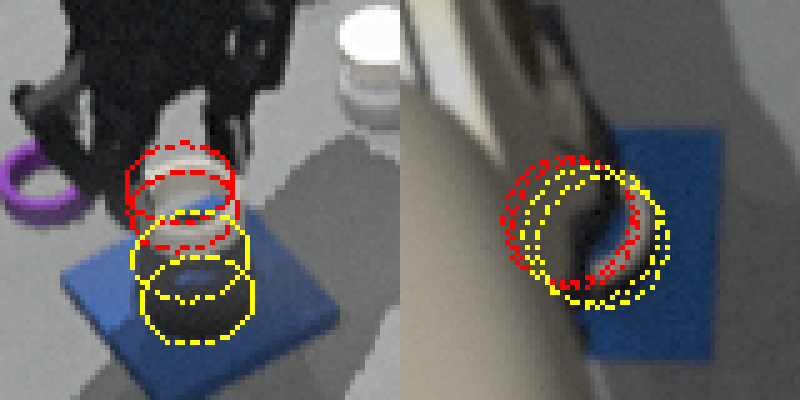

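```bash
python3 - <<'E'
from vis import *
import itertools
o=bot.get_obs();p=o['eef_pos'];z=.074
M={}
for n,(u,v) in(("side",(215,180)),("top",(205,222))):
    h=cv2.cvtColor(bot.camera(n),cv2.COLOR_RGB2HSV).astype(int)
    m=np.zeros(h.shape[:2],bool);s=np.s_[v-24:v+24,u-28:u+28];m[s]=((h[...,1]<60)&(h[...,2]>(125 if n=="side" else 120)))[s]
    k,l,st,c=cv2.connectedComponentsWithStats(m.astype(np.uint8))
    print(n,[(i,st[i].tolist()) for i in range(1,k) if st[i,4]>15])
    if n=="side": i=1+np.argmax(st[1:,4]); ok=l==i; M[n]=ok
    else: M[n]=l
    e=lambda dx,dy: proj(n,cyl(.025,z-.0078,z+.0102)+[.442+dx,.1075+dy,0])
    for d in((0,0),(0,-.003),(0,-.006)): q=e(*d);print(d,"bbox",q.min(0).round(1),q.max(0).round(1))
E
```

```text
side [(1, [204, 156, 39, 35, 724]), (2, [191, 158, 3, 11, 20]), (4, [187, 179, 14, 16, 109]), (5, [187, 198, 5, 6, 17])]
(0, 0) bbox [199.4 169.3] [221.7 190.3]
(0, -0.003) bbox [200.2 169.9] [222.5 191. ]
(0, -0.006) bbox [201.  170.6] [223.3 191.8]
top [(1, [177, 198, 5, 14, 32]), (2, [201, 216, 9, 19, 47]), (3, [177, 227, 8, 19, 85])]
(0, 0) bbox [181.8 211.5] [208.2 237.4]
(0, -0.003) bbox [183.4 211.4] [209.7 237.3]
(0, -0.006) bbox [184.9 211.3] [211.2 237.2]
```

step_arm:
  targets: "-1 0 0.003 -0.02 0 0 0;-1 0 0.003 -0.035 0 0 0;-1 0 0.003 -0.045 0 0 0;-1 0 0.003 -0.052 0 0 0;-1 0 0.003 -0.059 0 0 0;-1 0 0.003 -0.059 0 0 0;-1 0 0.003 -0.059 0 0 0;-1 0 0.003 -0.059 0 0 0"

```text
clock: 12.08
eef_pos: [0.4416, 0.1086, 0.0458]
tool_rot: [0.707, 0.707, 0.0, 0.0]
ft_force: [-4.0, -0.8, 9.1]
grip_width: 0.0468
grasp_force: 62.0
```

step_arm:
  targets: "1 0 0 0.002 0 0 0;1 0 0 0.002 0 0 0;1 0 0 0.002 0 0 0;1 0 0 0.002 0 0 0;1 0 0 0.002 0 0 0;1 0 0 0.08 0 0 0;1 0 0 0.16 0 0 0;1 0 0 0.22 0 0 0;1 0 0 0.22 0 0 0"

```text
clock: 12.83
eef_pos: [0.446, 0.1098, 0.161]
tool_rot: [0.707, 0.707, 0.005, 0.003]
ft_force: [0.2, 0.4, -0.1]
grip_width: 0.0855
grasp_force: 0.0
```

```bash
python3 - <<'E'
from vis import *
i0={n:cv2.imread(f"pics/{n}0.png")[:,:,::-1].copy() for n in INFO}
S=np.vstack([cyl(.014,.044,.067),cyl(.010,.072,.072)])
for th in(135,150):
  for nm,f,mod in(("neck",lambda h,s,v:(v>th)&(s<60),S),("flange",lambda h,s,v:(v<88)&(s<90),cyl(.023,.036,.044))):
    try:
        m={n:seg(i0[n],f,s,17) for n,s in (("top",(123,142)),("side",(233,126)))}; one,b=fit(mod,{n:m[n][0] for n in m})
        print(th,nm,{n:one[n].round(4) for n in one},b.round(4),{n:round(m[n][1]/cen(proj(n,mod+[*b,0]))[1],2) for n in m})
    except Exception as e: print(nm,e)
# after release: ring + holder
print(bot.get_obs()["eef_pos"])
a=bot.camera("side");c=a[140:220,175:255,::-1].copy();t=i0["top"][120:170,98:148,::-1];s=i0["side"][101:151,208:258,::-1]
r=lambda m:cv2.resize(m,(260,260),interpolation=cv2.INTER_NEAREST)
cv2.imwrite("pics/g6.png",np.hstack([r(c),r(t),r(s)]))
E
```

```text
135 neck {'top': array([0.6382, 0.2687]), 'side': array([0.6196, 0.2468])} [0.6339 0.2643] {'top': 0.58, 'side': 9.89}
135 flange {'top': array([0.6292, 0.2558]), 'side': array([0.6196, 0.2428])} [0.6274 0.2528] {'top': 1.06, 'side': 1.22}
150 neck {'top': array([0.6383, 0.2681]), 'side': array([0.6196, 0.2468])} [0.6339 0.2641] {'top': 0.51, 'side': 9.89}
150 flange {'top': array([0.6292, 0.2558]), 'side': array([0.6196, 0.2428])} [0.6274 0.2528] {'top': 1.06, 'side': 1.22}
[0.44596411 0.10984216 0.16097279]
```

View pics/g6.png

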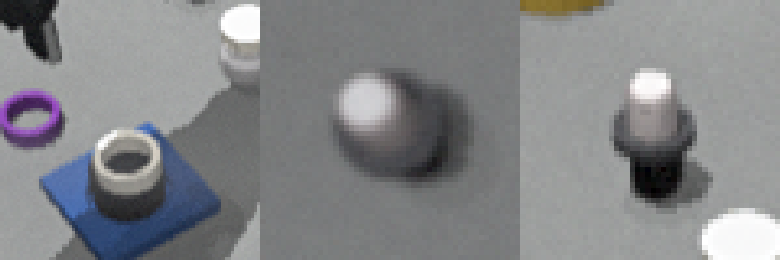

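step_arm:
  targets: "1 0.382 0.306 0 0 0 0;1 0.382 0.306 0 0 0 0;1 0.382 0.306 0 0 0 0;1 0.382 0.306 0 0 0 0;1 0.382 0.306 0 0 0 0;1 0.382 0.306 0 0 0 0;1 0.382 0.306 0 0 0 0;1 0.382 0.306 0 0 0 0;1 0.382 0.306 0 0 0 0;1 0.382 0.306 0 0 0 0"

```text
clock: 13.72
eef_pos: [0.6314, 0.2608, 0.1543]
tool_rot: [0.707, 0.707, -0.001, -0.0]
ft_force: [-0.7, -0.1, 1.0]
grip_width: 0.0852
grasp_force: 0.0
```

step_arm:
  targets: "1 0 0 -0.08 0 0 0;1 0 0 -0.16 0 0 0;1 0 0 -0.205 0 0 0;1 0 0 -0.205 0 0 0;1 0 0 -0.205 0 0 0;1 0 0 -0.205 0 0 0"

```text
clock: 14.22
eef_pos: [0.6338, 0.2618, 0.0554]
tool_rot: [0.707, 0.707, 0.002, 0.001]
ft_force: [0.1, 1.6, 0.0]
grip_width: 0.0856
grasp_force: 0.0
```

step_arm:
  targets: "-1 0 0 0 0 0 0;-1 0 0 0 0 0 0;-1 0 0 0 0 0 0;-1 0 0 0 0 0 0;-1 0 0 0 0 0 0;-1 0 0 0 0 0 0;-1 0 0 0 0 0 0;-1 0 0 0 0 0 0;-1 0 0 0 0 0 0;-1 0 0 0 0 0 0"

```text
clock: 15.05
eef_pos: [0.6333, 0.2621, 0.0534]
tool_rot: [0.707, 0.707, 0.001, 0.0]
ft_force: [0.0, -0.0, 5.6]
grip_width: 0.0253
grasp_force: 59.5
```

step_arm:
  targets: "-1 0 0 0.04 0 0 0;-1 0 0 0.08 0 0 0;-1 0 0 0.14 0 0 0;-1 0 0 0.2 0 0 0;-1 0 0 0.24 0 0 0;-1 0 0 0.24 0 0 0;-1 0 0 0.24 0 0 0"

```text
clock: 15.63
eef_pos: [0.6333, 0.262, 0.173]
tool_rot: [0.707, 0.707, 0.001, 0.0]
ft_force: [0.5, 0.6, -1.9]
grip_width: 0.0253
grasp_force: 59.3
```

step_arm:
  targets: "-1 -0.05 -0.04 0 0 0 0;-1 -0.1 -0.08 0 0 0 0;-1 -0.16 -0.13 0 0 0 0;-1 -0.22 -0.18 0 0 0 0;-1 -0.28 -0.23 0 0 0 0;-1 -0.34 -0.28 0 0 0 0;-1 -0.382 -0.31 0 0 0 0;-1 -0.382 -0.31 0 0 0 0;-1 -0.382 -0.31 0 0 0 0;-1 -0.382 -0.31 0 0 0 0"

```text
clock: 16.47
eef_pos: [0.4417, 0.1069, 0.1713]
tool_rot: [0.707, 0.707, -0.0, -0.0]
ft_force: [0.7, 0.7, -1.8]
grip_width: 0.0252
grasp_force: 59.5
```

```bash
python3 - <<'E'
from vis import *
a=bot.camera("side")[:,:,::-1].copy();b=bot.camera("top")[:,:,::-1].copy()
o=bot.get_obs();p=o['eef_pos'];print(p,o['tool_rot'],o["ft_force"])
z=p[2]-.0534
for n,m in(("side",a),("top",b)):
    for q in proj(n,np.vstack([cyl(.012,z,z),cyl(.015,z+.01,z+.036),cyl(.023,z+.036,z+.044)])+[p[0],p[1],0]): m[int(round(q[1])),int(round(q[0]))]=(0,0,255)
    for q in proj(n,cyl(.025,.038,.056)+[.442,.1055,0]): m[int(round(q[1])),int(round(q[0]))]=(0,255,255)
c=lambda m,u,v,w=40:cv2.resize(m[v-w:v+w,u-w:u+w],(400,400),interpolation=cv2.INTER_NEAREST)
cv2.imwrite("pics/g7.png",np.hstack([c(a,215,165),c(b,201,220)]))
E
```

```text
[0.44242782 0.10735547 0.17162758] [ 7.06848136e-01  7.07365294e-01 -1.59133762e-04 -1.70245232e-04] [ 0.72177535  0.31470316 -1.12829105]
```

View pics/g7.png

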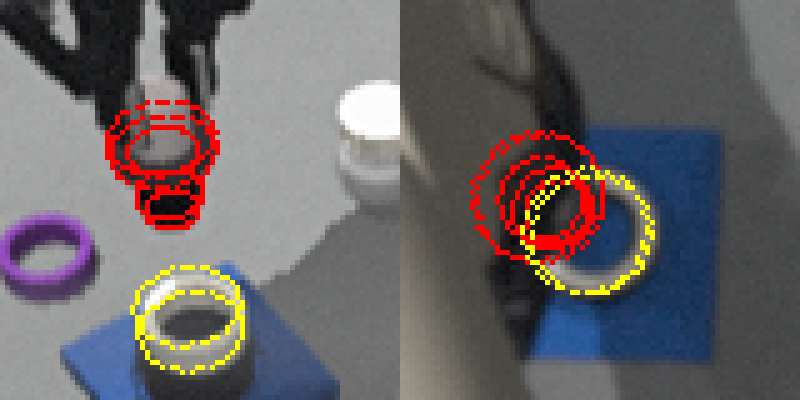

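step_arm:
  targets: "-1 -0.001 -0.0045 0 0 0 0;-1 -0.001 -0.0045 -0.05 0 0 0;-1 -0.001 -0.0045 -0.09 0 0 0;-1 -0.001 -0.0045 -0.11 0 0 0;-1 -0.001 -0.0045 -0.12 0 0 0;-1 -0.001 -0.0045 -0.13 0 0 0;-1 -0.001 -0.0045 -0.14 0 0 0;-1 -0.001 -0.0045 -0.15 0 0 0;-1 -0.001 -0.0045 -0.15 0 0 0;-1 -0.001 -0.0045 -0.15 0 0 0"

```text
clock: 17.4
eef_pos: [0.4414, 0.1046, 0.0974]
tool_rot: [0.707, 0.707, 0.0, 0.0]
ft_force: [0.2, -0.2, -1.4]
grip_width: 0.0251
grasp_force: 59.5
```

Barrel is in the bore with no contact force; continue down.

step_arm:
  targets: "-1 0 0 -0.01 0 0 0;-1 0 0 -0.02 0 0 0;-1 0 0 -0.03 0 0 0;-1 0 0 -0.04 0 0 0;-1 0 0 -0.045 0 0 0;-1 0 0 -0.05 0 0 0;-1 0 0 -0.05 0 0 0;-1 0 0 -0.05 0 0 0"

```text
clock: 18.07
eef_pos: [0.441, 0.1045, 0.0734]
tool_rot: [0.707, 0.707, 0.0, -0.0]
ft_force: [-4.2, -0.9, 9.0]
grip_width: 0.0252
grasp_force: 60.6
```

step_arm:
  targets: "1 0 0 0.002 0 0 0;1 0 0 0.002 0 0 0;1 0 0 0.002 0 0 0;1 0 0 0.002 0 0 0;1 0 0 0.002 0 0 0;1 0 0 0.06 0 0 0;1 0 0 0.12 0 0 0;1 0 0 0.18 0 0 0;1 0 0 0.18 0 0 0"

```text
clock: 18.82
eef_pos: [0.445, 0.1054, 0.1678]
tool_rot: [0.707, 0.707, 0.004, 0.003]
ft_force: [1.0, 0.6, 0.2]
grip_width: 0.0852
grasp_force: 0.0
```

step_arm:
  targets: "1 0.34 -0.474 0 0 0 0;1 0.34 -0.474 0 0 0 0;1 0.34 -0.474 0 0 0 0;1 0.34 -0.474 0 0 0 0;1 0.34 -0.474 0 0 0 0;1 0.34 -0.474 0 0 0 0;1 0.34 -0.474 0 0 0 0;1 0.34 -0.474 0 0 0 0;1 0.34 -0.474 0 0 0 0;1 0.34 -0.474 0 0 0 0"

```text
clock: 19.65
eef_pos: [0.6105, -0.1324, 0.161]
tool_rot: [0.707, 0.707, -0.001, -0.001]
ft_force: [-0.4, 0.4, -0.0]
grip_width: 0.0854
grasp_force: 0.0
```

```bash
python3 - <<'E'
from vis import *
a=bot.camera("side")[:,:,::-1].copy();b=bot.camera("top")[:,:,::-1].copy()
o=bot.get_obs();print(o['eef_pos'],o['tool_rot'])
for n,m in(("side",a),("top",b)):
    for q in proj(n,np.vstack([cyl(.010,.092,.092),cyl(.023,.056,.064)])+[.4412,.1045,0]): m[int(round(q[1])),int(round(q[0]))]=(0,0,255)
c=lambda m,u,v,w=40:cv2.resize(m[v-w:v+w,u-w:u+w],(400,400),interpolation=cv2.INTER_NEAREST)
cv2.imwrite("pics/g8.png",np.hstack([c(a,215,170),c(b,195,215)]))
E
```

```text
[ 0.61042918 -0.13129719  0.16214659] [ 7.06614897e-01  7.07598119e-01 -1.90099662e-04 -5.03726007e-04]
```

View pics/g8.png

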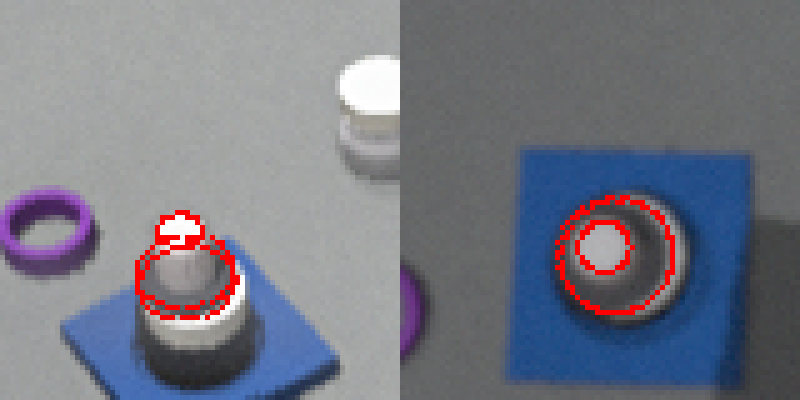

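step_arm:
  targets: "1 0 0 -0.08 0 0 0;1 0 0 -0.16 0 0 0;1 0 0 -0.24 0 0 0;1 0 0 -0.3 0 0 0;1 0 0 -0.316 0 0 0;1 0 0 -0.316 0 0 0;1 0 0 -0.316 0 0 0"

```text
clock: 20.33
eef_pos: [0.6119, -0.1318, 0.0058]
tool_rot: [0.707, 0.708, 0.0, 0.001]
ft_force: [0.2, 0.1, 1.9]
grip_width: 0.0859
grasp_force: 0.0
```

step_arm:
  targets: "-1 0 0 0 0 0 0;-1 0 0 0 0 0 0;-1 0 0 0 0 0 0;-1 0 0 0 0 0 0;-1 0 0 0 0 0 0;-1 0 0 0 0 0 0;-1 0 0 0 0 0 0;-1 0 0 0 0 0 0"

```text
clock: 21.0
eef_pos: [0.613, -0.1328, 0.0071]
tool_rot: [0.707, 0.707, 0.001, 0.002]
ft_force: [-0.8, 0.9, 7.1]
grip_width: 0.0423
grasp_force: 60.0
```

step_arm:
  targets: "-1 0 0 0.06 0 0 0;-1 0 0 0.12 0 0 0;-1 0 0 0.18 0 0 0;-1 0 0 0.24 0 0 0;-1 0 0 0.28 0 0 0;-1 0 0 0.28 0 0 0;-1 0 0 0.28 0 0 0;-1 0 0 0.28 0 0 0"

```text
clock: 21.67
eef_pos: [0.6108, -0.1324, 0.144]
tool_rot: [0.707, 0.707, -0.0, -0.0]
ft_force: [0.1, 0.1, -1.3]
grip_width: 0.0422
grasp_force: 61.3
```

step_arm:
  targets: "-1 -0.341 0.473 0 0 0 0;-1 -0.341 0.473 0 0 0 0;-1 -0.341 0.473 0 0 0 0;-1 -0.341 0.473 0 0 0 0;-1 -0.341 0.473 0 0 0 0;-1 -0.341 0.473 0 0 0 0;-1 -0.341 0.473 0 0 0 0;-1 -0.341 0.473 0 0 0 0;-1 -0.341 0.473 0 0 0 0;-1 -0.341 0.473 0 0 0 0"

```text
clock: 22.5
eef_pos: [0.4403, 0.1039, 0.1435]
tool_rot: [0.707, 0.707, -0.001, -0.0]
ft_force: [0.1, -0.3, -0.4]
grip_width: 0.0423
grasp_force: 61.3
```

step_arm:
  targets: "-1 0 0 -0.02 0 0 0;-1 0 0 -0.04 0 0 0;-1 0 0 -0.06 0 0 0;-1 0 0 -0.06 0 0 0;-1 0 0 -0.06 0 0 0"

```text
clock: 22.92
eef_pos: [0.4408, 0.1026, 0.1135]
tool_rot: [0.708, 0.706, -0.001, -0.0]
ft_force: [0.5, 0.4, -0.2]
grip_width: 0.0425
grasp_force: 61.3
```

```bash
python3 - <<'E'
from vis import *
a=bot.camera("side")[:,:,::-1].copy();b=bot.camera("top")[:,:,::-1].copy()
o=bot.get_obs();p=o['eef_pos'];print(p,o['tool_rot'],o['ft_force'])
for n,m in(("side",a),("top",b)):
    for q in proj(n,cyl(.023,p[2]-.0071,p[2]+.0089)+[p[0],p[1],0]): m[int(round(q[1])),int(round(q[0]))]=(255,0,0)
c=lambda m,u,v,w=40:cv2.resize(m[v-w:v+w,u-w:u+w],(400,400),interpolation=cv2.INTER_NEAREST)
cv2.imwrite("pics/g9.png",np.hstack([c(a,215,160),c(b,195,215)]))
E
```

```text
[0.44145457 0.1032693  0.11446071] [7.07683236e-01 7.06529848e-01 6.19444916e-05 8.68337591e-05] [-0.31213807  0.8182136  -0.24199439]
```

View pics/g9.png

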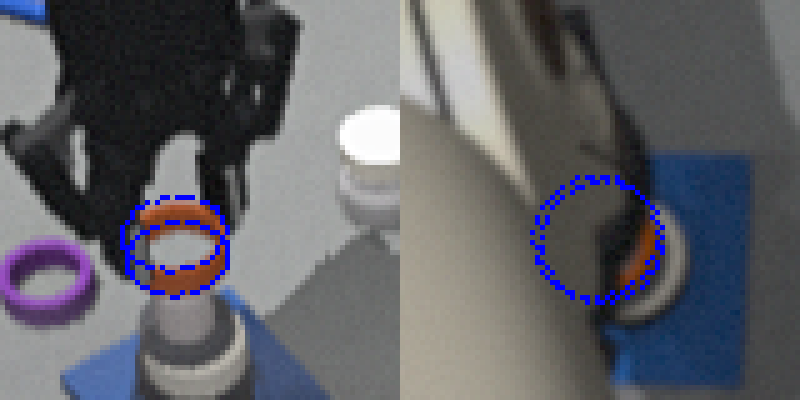

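step_arm:
  targets: "-1 0 0.002 -0.01 0 0 0;-1 0 0.002 -0.02 0 0 0;-1 0 0.002 -0.035 0 0 0;-1 0 0.002 -0.05 0 0 0;-1 0 0.002 -0.065 0 0 0;-1 0 0.002 -0.075 0 0 0;-1 0 0.002 -0.083 0 0 0;-1 0 0.002 -0.088 0 0 0;-1 0 0.002 -0.088 0 0 0;-1 0 0.002 -0.088 0 0 0"

```text
clock: 23.85
eef_pos: [0.4403, 0.105, 0.0711]
tool_rot: [0.707, 0.707, -0.0, -0.0]
ft_force: [-2.8, -0.2, 9.3]
grip_width: 0.0421
grasp_force: 62.2
```

step_arm:
  targets: "1 0 0 0.002 0 0 0;1 0 0 0.002 0 0 0;1 0 0 0.002 0 0 0;1 0 0 0.002 0 0 0;1 0 0 0.002 0 0 0;1 0 0 0.06 0 0 0;1 0 0 0.12 0 0 0;1 0 0 0.18 0 0 0;1 0 0 0.18 0 0 0"

```text
clock: 24.6
eef_pos: [0.4445, 0.1059, 0.1658]
tool_rot: [0.707, 0.707, 0.004, 0.003]
ft_force: [1.4, 1.7, 1.5]
grip_width: 0.0857
grasp_force: 0.0
```

step_arm:
  targets: "1 0.35 -0.227 0 0 0 0;1 0.35 -0.227 0 0 0 0;1 0.35 -0.227 0 0 0 0;1 0.35 -0.227 0 0 0 0;1 0.35 -0.227 0 0 0 0;1 0.35 -0.227 0 0 0 0;1 0.35 -0.227 0 0 0 0;1 0.35 -0.227 0 0 0 0;1 0.35 -0.227 0 0 0 0"

```text
clock: 25.35
eef_pos: [0.6145, -0.0078, 0.1601]
tool_rot: [0.707, 0.707, -0.0, -0.001]
ft_force: [-0.4, 0.6, 0.7]
grip_width: 0.0856
grasp_force: 0.0
```

```bash
python3 - <<'E'
from vis import *
im={n:bot.camera(n) for n in INFO}
o=bot.get_obs();p=o['eef_pos'];print(p)
m={n:seg(im[n],COL["orange"],s,18) for n,s in (("top",(195,215)),("side",(213,170)))}
one,b=fit(cyl(.023,.064,.080),{n:m[n][0] for n in m});print({n:one[n].round(4) for n in one},b.round(4),{n:round(m[n][1]/cen(proj(n,cyl(.023,.064,.080)+[*b,0]))[1],2) for n in m})
E
```

```text
[ 0.61477254 -0.00751621  0.16091433]Traceback (most recent call last):
  File "<stdin>", line 4, in <module>
  File "vis.py", line 23, in seg
    k,l,s,_=cv2.connectedComponentsWithStats(m);i=1+np.argmax(s[1:,4])
                                                    ~~~~~~~~~^^^^^^^^^
    return _wrapfunc(a, 'argmax', axis=axis, out=out, **kwds)
    return bound(*args, **kwds)
ValueError: attempt to get argmax of an empty sequence
```

```bash
python3 - <<'E'
from vis import *
for n in INFO:
    h=cv2.cvtColor(bot.camera(n),cv2.COLOR_RGB2HSV).astype(int)
    m=COL["orange"](h[...,0],h[...,1],h[...,2]).astype(np.uint8)
    k,l,s,c=cv2.connectedComponentsWithStats(m);print(n,[(s[i].tolist(),c[i].round(1).tolist()) for i in range(1,k) if s[i,4]>20])
    q=proj(n,cyl(.023,.064,.080)+[.441,.105,0]);print("model",q.min(0).round(1),q.max(0).round(1))
    u,v=proj(n,[.441,.105,.06])[0].astype(int); print(h[v-8:v+9:4,u-12:u+13:4].tolist() if n=="top" else "")
E
```

```text
top [([442, 104, 36, 33, 399], [459.9, 119.4]), ([387, 203, 22, 19, 294], [397.6, 211.9])]
model [184.5 213.2] [208.6 236.9]
[[[25, 30, 154], [22, 32, 152], [21, 29, 152], [23, 30, 152], [22, 36, 155], [22, 31, 156], [21, 31, 155]], [[19, 28, 155], [23, 28, 154], [20, 34, 158], [23, 30, 155], [20, 30, 154], [21, 33, 155], [22, 31, 154]], [[22, 30, 155], [21, 32, 158], [22, 31, 154], [21, 32, 157], [22, 29, 156], [21, 31, 155], [22, 31, 154]], [[21, 33, 155], [23, 30, 155], [23, 34, 156], [22, 31, 155], [22, 31, 154], [21, 31, 154], [24, 31, 156]], [[23, 30, 154], [25, 30, 154], [22, 31, 154], [24, 30, 159], [21, 33, 156], [20, 34, 158], [22, 31, 155]]]
side [([18, 0, 72, 94, 4231], [46.0, 39.7]), ([158, 73, 6, 6, 26], [160.1, 75.8]), ([202, 174, 19, 15, 101], [211.0, 182.0]), ([342, 308, 23, 24, 444], [353.3, 319.4]), ([464, 312, 48, 21, 613], [488.6, 321.8])]
model [200.8 171.9] [221.3 191.1]
```

step_arm:
  targets: "1 0 0 -0.08 0 0 0;1 0 0 -0.16 0 0 0;1 0 0 -0.24 0 0 0;1 0 0 -0.3 0 0 0;1 0 0 -0.302 0 0 0;1 0 0 -0.302 0 0 0;1 0 0 -0.302 0 0 0"

```text
clock: 26.13
eef_pos: [0.6172, -0.0082, 0.0115]
tool_rot: [0.707, 0.707, 0.001, 0.001]
ft_force: [0.8, 0.2, 0.6]
grip_width: 0.0851
grasp_force: 0.0
```

step_arm:
  targets: "-1 0 0 0 0 0 0;-1 0 0 0 0 0 0;-1 0 0 0 0 0 0;-1 0 0 0 0 0 0;-1 0 0 0 0 0 0;-1 0 0 0 0 0 0;-1 0 0 0 0 0 0;-1 0 0 0 0 0 0"

```text
clock: 26.8
eef_pos: [0.6175, -0.0085, 0.0119]
tool_rot: [0.707, 0.707, 0.002, 0.002]
ft_force: [-1.1, 0.8, 5.8]
grip_width: 0.0441
grasp_force: 60.7
```

step_arm:
  targets: "-1 0 0 0.06 0 0 0;-1 0 0 0.12 0 0 0;-1 0 0 0.18 0 0 0;-1 0 0 0.24 0 0 0;-1 0 0 0.28 0 0 0;-1 0 0 0.28 0 0 0;-1 0 0 0.28 0 0 0;-1 0 0 0.28 0 0 0"

```text
clock: 27.47
eef_pos: [0.6152, -0.0085, 0.1489]
tool_rot: [0.707, 0.707, -0.0, -0.0]
ft_force: [-0.3, -0.2, -0.9]
grip_width: 0.044
grasp_force: 61.3
```

step_arm:
  targets: "-1 -0.349 0.227 0 0 0 0;-1 -0.349 0.227 0 0 0 0;-1 -0.349 0.227 0 0 0 0;-1 -0.349 0.227 0 0 0 0;-1 -0.349 0.227 0 0 0 0;-1 -0.349 0.227 0 0 0 0;-1 -0.349 0.227 0 0 0 0;-1 -0.349 0.227 0 0 0 0;-1 -0.349 0.227 0 0 0 0"

```text
clock: 28.22
eef_pos: [0.4421, 0.1047, 0.1489]
tool_rot: [0.707, 0.707, -0.0, 0.0]
ft_force: [0.7, 0.2, 0.4]
grip_width: 0.0441
grasp_force: 61.4
```

step_arm:
  targets: "-1 0 0 -0.02 0 0 0;-1 0 0 -0.04 0 0 0;-1 0 0 -0.04 0 0 0;-1 0 0 -0.04 0 0 0;-1 0 0 -0.04 0 0 0"

```text
clock: 28.63
eef_pos: [0.442, 0.1046, 0.1294]
tool_rot: [0.707, 0.707, -0.0, 0.0]
ft_force: [0.6, -0.4, -0.3]
grip_width: 0.044
grasp_force: 61.4
```

```bash
python3 - <<'E'
from vis import *
o=bot.get_obs();p=o['eef_pos'];print(p,o['joint_pos'].round(3))
for n in INFO:
    h=cv2.cvtColor(bot.camera(n),cv2.COLOR_RGB2HSV).astype(int)
    for c in("orange","green"):
        m=COL[c](h[...,0],h[...,1],h[...,2]).astype(np.uint8)
        k,l,s,_=cv2.connectedComponentsWithStats(m);print(n,c,[s[i].tolist() for i in range(1,k) if s[i,4]>15 and 170<s[i,0]<250 and 130<s[i,1]<260])
    for z0,z1 in((.064,.08),(p[2]-.0119,p[2]+.0181)):
        q=proj(n,cyl(.023,z0,z1)+[.441,.105,0]);print("model",q.min(0).round(1),q.max(0).round(1))
E
```

```text
[0.44197775 0.10461293 0.12939323] [ 0.232  0.226 -0.293  1.052 -0.     1.804]
top orange [[198, 221, 10, 16, 56]]
top green [[196, 217, 8, 15, 69]]
model [184.5 213.2] [208.6 236.9]
model [178.  208.1] [205.3 234.6]
side orange [[202, 173, 19, 18, 128]]
side green [[202, 152, 18, 22, 335]]
model [200.8 171.9] [221.3 191.1]
model [196.9 150.6] [219.4 175.1]
```

step_arm:
  targets: "-1 -0.001 0 -0.01 0 0 0;-1 -0.001 0 -0.02 0 0 0;-1 -0.001 0 -0.03 0 0 0;-1 -0.001 0 -0.045 0 0 0;-1 -0.001 0 -0.055 0 0 0;-1 -0.001 0 -0.065 0 0 0;-1 -0.001 0 -0.072 0 0 0;-1 -0.001 0 -0.076 0 0 0;-1 -0.001 0 -0.076 0 0 0;-1 -0.001 0 -0.076 0 0 0"

```text
clock: 29.57
eef_pos: [0.4405, 0.105, 0.0919]
tool_rot: [0.707, 0.707, -0.0, -0.0]
ft_force: [-2.4, -0.7, 5.4]
grip_width: 0.0438
grasp_force: 62.0
```

Seated at exactly 0.0919. Release, rise and move clear for a final look.

step_arm:
  targets: "1 0 0 0.002 0 0 0;1 0 0 0.002 0 0 0;1 0 0 0.002 0 0 0;1 0 0 0.002 0 0 0;1 0 0 0.002 0 0 0;1 0 0 0.06 0 0 0;1 0 0 0.12 0 0 0;1 0 0 0.2 0 0 0;1 0 0 0.2 0 0 0;1 0 0 0.2 0 0 0"

```text
clock: 30.4
eef_pos: [0.4427, 0.1055, 0.1937]
tool_rot: [0.707, 0.707, 0.003, 0.002]
ft_force: [-0.2, -0.2, -0.5]
grip_width: 0.0856
grasp_force: 0.0
```

step_arm:
  targets: "1 0 0.4 0 0 0 0;1 0 0.4 0 0 0 0;1 0 0.4 0 0 0 0;1 0 0.4 0 0 0 0;1 0 0.4 0 0 0 0;1 0 0.4 0 0 0 0;1 0 0.4 0 0 0 0;1 0 0.4 0 0 0 0;1 0 0.4 0 0 0 0"

```text
clock: 31.15
eef_pos: [0.4402, 0.3036, 0.1903]
tool_rot: [0.707, 0.707, -0.001, -0.0]
ft_force: [-0.9, 0.2, -0.6]
grip_width: 0.0856
grasp_force: 0.0
```

```bash
python3 - <<'E'
from vis import *
a=bot.camera("side")[:,:,::-1].copy();b=bot.camera("top")[:,:,::-1].copy()
c=lambda m,u,v,w=40:cv2.resize(m[v-w:v+w,u-w:u+w],(400,400),interpolation=cv2.INTER_CUBIC)
cv2.imwrite("pics/end.png",np.hstack([c(a,215,175),c(b,195,215)]))
E
```

```text
(no output)
```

View pics/end.png

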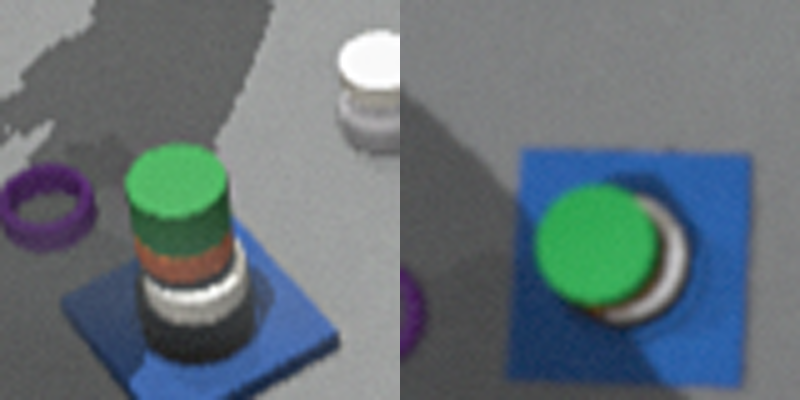

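The picture shows the whole stack upright in the blue nest, each part square on the one below, with the gripper clear.

```bash
python3 -c "
from workcell import bot
print(bot.job_done())"
```

```text
the job is handed in; nothing more can be done
None
```

The sensor unit stands complete and upright in the blue nest, built in the order asked, with the gripper clear and the red master never approached; I handed the job in at about 31 s of the 125 s allowed, and no verdict came back.

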